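# Take a balance weight from its covered rack with tongs

### The job

First slide the rack's clear cover, which has a black knob, all the way to its end stop so that the small steel balance weight beneath it is uncovered; only then lift the spring tongs from their rest, close their jaws on that small weight and lift it about 12 cm up out of the rack. Finish while still holding it there, upright and still, gripped only by the tongs in the gripper: the program ends with nothing put down or let go. Never touch the small weight with the gripper itself, and leave the other weight and everything else on the counter where it stands.

Things in the scene. Friction and masses are not known exactly. Their poses are not given: they have to be found in the camera images.
- rack: Grey fixed rack: slab 94 x 214 (y) x 30 mm, open in front (-x, towards the robot; yaw within 0.25 rad); thin rail on two end posts along its far edge (x = 38 to 50 mm), to 97 mm above the table. Origin: on the underside (slab x = -45 to 49 mm). Two bays on its top, centred at x = -5, y = -50 (small weight) and y = +50 mm (big weight); 4 mm wide, 5 mm high lips at y = 0 and +-105 mm.
- cover (a joint): Travel (m) of the clear sliding cover along the rack's +y: 0 = over the small weight (starts at 0 to 0.02), 0.100 = end stop, over the big weight; the small weight's bay is then open from above. About 1.5 N of friction; stays where left.
- cover_knob (a point): Centre of the top of the cover's black knob, 126 mm above the table; axes as the rack's. The knob is a block 28 (rack x) x 20 (rack y) x 36 mm high at the middle of the cover plate, which is 84 (x) x 96 (y) x 5 mm with its top 90 mm above the table.
- weight: Small steel balance weight, the one to take: round body 28 mm diameter, 24 mm high, then a narrow neck and a 15 mm wide knob to 37 mm; 0.12 kg. Stands upright on the rack's top under the cover, within 10 mm of its bay's centre. Origin: centre of its underside, 30 mm above the table at the start.
- big_weight: The other steel weight, in the rack's +y bay: 38 mm diameter, 44 mm high, 0.28 kg. Origin: centre of its underside. A bystander.
- rest: Fixed tongs rest, left or right of the rack: foot 160 x 75 x 6 mm, with two white cross bars (12 mm along x, 70 mm along y) at x = -55 and +60 mm, tops 36 mm above the table. Origin: centre of its underside. The tongs lie across the bars, along its x.
- tongs: Steel spring tongs lying flat on the rest, 190 mm long, arms side by side, 12 mm high, 0.09 kg. Origin: on the hinge axis at mid-height, 42 mm above the table at the start; x along the middle line of the open arms from hinge to jaws, z up. The frame is the -y arm's: when both arms close evenly by q the middle line stays and the frame turns by +q/2.
- tongs_arm (a joint): Closing angle (rad): 0 = sprung fully open (at rest), about 0.17 = closed on the small weight, 0.22 = shut. The spring pushes apart with 5 N at the grip plates when open, 9 N when closed on the weight: a part-closed gripper (47 to 52 mm between the pads) carries the tongs with jaws open; a firm grip of 40 to 60 N (20 at least) clamps the weight.
- tongs_grip (a point): Middle between the two black flat grip plates, tongs x = 85 mm, 93 mm behind the jaws, 42 mm above the table at the start; axes as the tongs'. The plates are on the arms' outsides, 50 mm long (x), 20 mm high; over both the tongs measure 55 mm open, 40 mm closed on the weight (arms then parallel). Pinch the plates from above, across y.
- tongs_jaw (a point): Middle between the open jaws, tongs x = 178 mm, where the weight's axis belongs when they close; axes as the tongs'. Shallow V jaws, 12 mm high and 30 mm long, 53 mm apart at their lips when open; a 28 mm round body centres itself in them. Level, 42 mm above the table, they are at the weight's mid-body and 6 mm clear of the rack's top.
- mortar: White ceramic bowl, 100 mm wide, 65 mm high, on the other side of the rack from the tongs. Origin: centre of its underside. A bystander.
- amber_bottle: Amber jar, 48 mm diameter, 85 mm high, on the robot's side of the counter. Origin: centre of its underside. A bystander.
- clear_bottle: Clear bottle, 56 mm diameter, 130 mm high, beyond the rack to the left. Origin: centre of its underside. A bystander.
- ointment_jar: White jar, 60 mm diameter, 50 mm high, beyond the rack to the right. Origin: centre of its underside. A bystander.
- carton: Small carton, 45 x 90 x 30 mm, on the robot's side of the counter. Origin: centre of its underside. A bystander.

How it is judged:
On the way, in this order (a step that is already met when the one before it is completed fails the run):
1. the cover is slid to its end stop, with the small weight still in its bay and the tongs still on their rest (value of joint cover above 0.096 m and height (world z) of weight below 0.04 m and height (world z) of tongs below 0.055 m), for 0.2 s.
2. the small weight is lifted out by the tongs, which the gripper holds (height (world z) of weight above 0.115 m and contact force between weight and tongs above 0.3 N and contact force between tongs and the fingers above 0.5 N and value of joint cover above 0.094 m), for 0.2 s.
At the end, for the whole second after the job is handed in: Fingers hold the tongs, whose jaws hold the small weight: underside over 115 mm above the table (85 mm rise), within 0.4 rad of upright, still. Weight and tongs touch neither rack nor rest, the robot does not touch the weight, and the cover is within 6 mm of its end stop (all of step 2 and angle between weight's own z axis and vertical below 0.4 rad and linear speed of weight below 0.04 m/s and contact force between each of weight, tongs and rack below 0.05 N and contact force between tongs and rest below 0.05 N and contact force between weight and the fingers below 0.05 N and contact force between weight and the arm below 0.05 N); the arm keeps its last pose, push and grip.
It fails at once if the robot itself touches the small weight (contact force between weight and the fingers above 0.2 N or contact force between weight and the arm above 0.2 N).
It fails at once if the other weight or a bystander is moved by more than 30 mm (distance of any of big_weight, mortar, amber_bottle, clear_bottle, ointment_jar, carton from where it was at the start of the episode above 0.03 m).
It also fails if it takes over 58 s, if anything falls off the work surface, if the arm or the gripper's body presses on something with over 40 N, if the wrist force passes 120 N, or if a joint passes its speed limit or range.

### The arm

A 6-joint arm with a two-finger parallel gripper is mounted at the origin on the work surface. World frame = base frame: x ahead of the robot, y to its left, z up, the work surface at z = 0. Lengths are in m, angles in rad, forces in N, time in s.
With the tool pointing down it reaches from about 0.225 to 0.875 m from the base axis. Payload 3.4 kg.
Tool frame: the origin (TCP) lies at the very end of the fingers, on their centre line; the grasp point (between the pads) lies 19 mm behind it; z points along the fingers, y is the line along which they close (so a half turn about z gives the same grasp; the last joint's range is limited). The gripper opens to 85 mm and grips with 20 to 120 N. Pads are 22 mm wide; open, the fingers measure 114 mm over their backs; the gripper's body (76 mm by 85 mm) begins 54 mm behind the grasp point. The pads swing forward as they close: fully open they stand 13 mm farther back than shut.
Start: joints at [-1.344, 0.276, 1.505, -0, 1.361, -0.121], TCP at [0.196, -0.541, 0.231] pointing down, gripper open.
Joint ranges: [-2.89, 2.89], [-0.75, 2.08], [0.22, 2.7], [-1.18, 4.32], [0.11, 2.71], [-2.7, 2.7]. Speed limits (rad/s): [2.57, 2.57, 3.14, 3.14, 3.14, 3.14].

### API

Orientations are given as [roll, pitch, yaw] about the fixed x, y, z axes, in that order (R = Rz(yaw) Ry(pitch) Rx(roll)).
In Python, from station import env gives the robot as it stands. Calls block until the motion is done:
- env.goto(position, orientation): joint-space move of the TCP to a pose.
- env.move_l(position, frame=None, feed=0.15, max_force=None): straight line of the TCP; frame=None keeps the orientation; feed is the mean speed in m/s. With max_force (N) it stops when the force on the tool has changed by that much, and returns True; else False.
- env.set_joints(angles): joint-space move.
- env.grip(opening): finger opening in m; the grip force is fixed at half the most; returns when the fingers have stopped.
- env.wait(seconds).
- env.solve_ik(position, orientation): joint angles nearest the present ones, or None.
- env.get_image(name): name is "scene" or "top"; returns the picture (384x512x3 uint8, red, green, blue); there is no depth.
- env.camera_info(name): a dict with "fx", "fy", "cx", "cy" (pixels), "k1" (the pictures are not rectified: a ray, as slopes to the right and down, at radius r is drawn at 1 + k1 r^2 times it, then the intrinsics apply), "xyz" and "orientation" of the camera in the world. Camera axes: x right, y up, looking along -z (the intrinsics and any distortion apply to the point x, -y, -z); pixel columns grow to the right and rows downward; lengths in m; the calibration is good to about 2 mm. A picture is of the moment at which its call begins. camera_info takes no time and is no camera call.
A pose or a line that the arm cannot do raises env.IKError and nothing moves.
- env.close_job(): hands the job in; it is judged then, once.
Readings, each from a call of its own:
- env.get_clock(): time.
- env.get_joint_positions(): joint angles.
- env.get_joint_vel(): joint speeds.
- env.get_joint_efforts(): joint torques, N m.
- env.get_tcp_pos(): TCP position.
- env.get_eef_rot(): TCP orientation.
- env.get_wrist_force(): force on the tool from outside, world axes, zero at the start.
- env.get_wrist_torque(): the same for the moment, N m.
- env.get_finger_gap(): finger opening in m.
- env.get_grip_force(): force on a finger pad.
Only numpy, scipy, OpenCV 4.12 (cv2) and the standard library are available. Lean on these libraries where they do the work, as an engineer would, in place of code of your own. Each camera call takes 0.05 s, during which the arm holds its last target. There are 200 camera calls.

## Working session

There is one attempt and no reset: what is moved stays moved. The work goes in short steps, each a Python script; the robot and the scene stay as the last script left them, time stands still between calls to the robot, and variables do not carry over. Pictures are saved under pics/ and viewed, at most 10 in all, crops included, and the job is handed in when it is done.

```bash
ls; mkdir -p pics; cat > h.py <<'E'
import numpy as np, cv2
from scipy.spatial.transform import Rotation as R
from station import env
def rot(o): return R.from_euler('xyz',o).as_matrix()
def ray(n,px):
    c=env.camera_info(n); px=np.atleast_2d(np.float64(px))
    d=np.c_[(px[:,0]-c['cx'])/c['fx'],(px[:,1]-c['cy'])/c['fy']]
    u=d.copy()
    for _ in range(20): u=d/(1+c['k1']*(u**2).sum(1,keepdims=True))
    return np.array(c['xyz']),np.c_[u[:,0],-u[:,1],-np.ones(len(u))]@rot(c['orientation']).T
def plane(n,px,z):
    o,d=ray(n,px); return o+d*((z-o[2])/d[:,2])[:,None]
def proj(n,P):
    c=env.camera_info(n); q=(np.atleast_2d(P)-c['xyz'])@rot(c['orientation'])
    u=np.c_[q[:,0]/-q[:,2],-q[:,1]/-q[:,2]]; u=u*(1+c['k1']*(u**2).sum(1,keepdims=True))
    return u*[c['fx'],c['fy']]+[c['cx'],c['cy']]
def shot(n,f):
    im=cv2.cvtColor(env.get_image(n),cv2.COLOR_RGB2BGR); cv2.imwrite('pics/'+f,im); return im
E
python3 - <<'E'
from h import *
for n in('scene','top'):
    shot(n,n+'0.png'); print(n,env.camera_info(n))
print(env.get_clock(),env.get_eef_rot(),env.get_finger_gap())
E
```

```text
pics
scene {'fx': 377.5096758268603, 'fy': 377.5096758268603, 'cx': 253.0518740510461, 'cy': 183.26887555552352, 'k1': -0.08674277132610424, 'xyz': array([ 1.07541064, -0.68707262,  0.81937997]), 'orientation': array([ 0.89630369, -0.02014246,  0.63599082])}
top {'fx': 390.2781965298121, 'fy': 390.2781965298121, 'cx': 255.0786571997727, 'cy': 193.92376825625996, 'k1': -0.033331255650194576, 'xyz': array([ 0.44969371, -0.00235965,  1.11372138]), 'orientation': array([ 0.11283982,  0.01034768, -1.58720664])}
0.1 [-3.13999328e+00 -1.99420683e-04  3.47786989e-01] 0.08552986327240666
```

View pics/scene0.png

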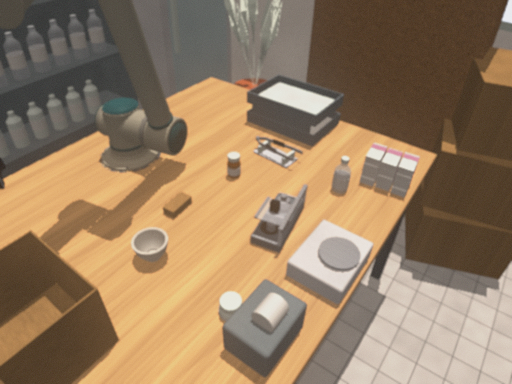

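View pics/top0.png

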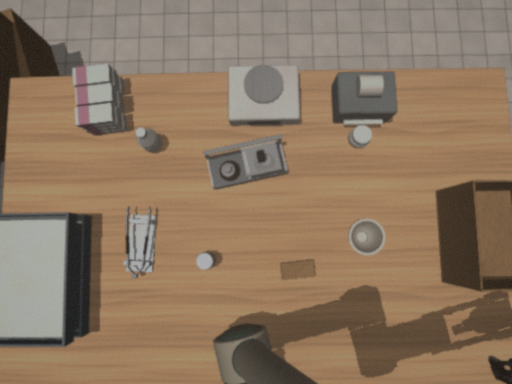

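The scene view shows the rack at about (280,215), the tongs at (278,150) and the mortar at (150,243). The top view (up = +x, left = +y) shows the cover knob near (262,157), the big weight at (229,170) and the tongs near (140,240). I'll enlarge the top view.

```bash
python3 - <<'E'
import cv2
im=cv2.imread('pics/top0.png')
a=cv2.resize(im[125:200,195:300],None,fx=5,fy=5,interpolation=cv2.INTER_CUBIC)
b=cv2.resize(im[200:285,115:165],None,fx=5,fy=5,interpolation=cv2.INTER_CUBIC)
import numpy as np
h=max(a.shape[0],b.shape[0]); o=np.zeros((h,a.shape[1]+b.shape[1],3),'uint8')
o[:a.shape[0],:a.shape[1]]=a;o[:b.shape[0],a.shape[1]:]=b
cv2.imwrite('pics/crop1.png',o);print(o.shape)
from h import *
s=cv2.imread('pics/scene0.png')
print(plane('top',[[262,157]],.126),plane('top',[[247,163]],.03),plane('top',[[135,270],[140,210]],.042), plane('top',[[205,261]],.085))
E
```

```text
(425, 775, 3)
[[ 0.65714593 -0.01336829  0.126     ]] [[0.66086849 0.028187   0.03      ]] [[0.36850088 0.33727699 0.042     ]
 [0.53214367 0.32592755 0.042     ]] [[0.3925969  0.13993176 0.085     ]]
```

View pics/crop1.png

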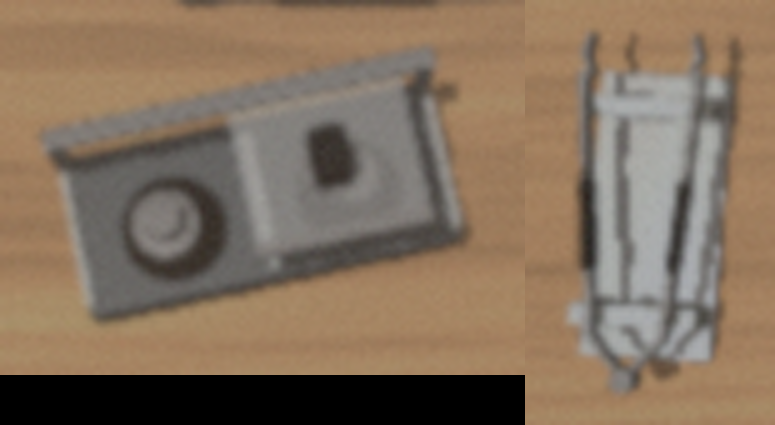

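```bash
cat > m.py <<'E'
from h import *
im=cv2.imread('pics/top0.png')
A=lambda u,v:[195+(u+.5)/5-.5,125+(v+.5)/5-.5]
B=lambda u,v:[115+(u-525+.5)/5-.5,200+(v+.5)/5-.5]
c=plane('top',[A(98,316),A(462,240)],.03)
d=c[0]-c[1]; print('front edge',c,np.linalg.norm(d)); yaw=np.arctan2(-d[0],d[1]); print('yaw',yaw)
r=plane('top',[A(43,132),A(433,52)],.097); d=r[0]-r[1]; print('rail far',r,np.linalg.norm(d),np.arctan2(-d[0],d[1]))
def dark(x0,y0,x1,y1,t):
    g=im[y0:y1,x0:x1].max(2); w=np.clip(t-g.astype(float),0,None); Y,X=np.mgrid[y0:y1,x0:x1]
    pts=np.c_[X[g<t],Y[g<t]]; 
    return [(w*X).sum()/w.sum(),(w*Y).sum()/w.sum()],pts.min(0),pts.max(0),len(pts)
k=dark(255,147,270,166,75); print('knob',k,plane('top',[k[0]],.108))
X=R.from_euler('z',yaw).as_matrix()
print('origin from front', c.mean(0)+X@[.045,0,-.03],'from rail',r.mean(0)+X@[-.05,0,-.097])
p1=dark(129,233,130,255,60) if 0 else dark(128,233,132,257,60); p2=dark(143,233,151,257,60); print(p1,p2)
P=plane('top',[p1[0],p2[0]],.045); print('plates',P,P.mean(0),np.linalg.norm(P[0]-P[1]))
J=plane('top',[B(592,60),B(700,60)],.048);H=plane('top',[B(625,378)],.042)
print('jaws',J,J.mean(0),'hinge',H)
m=J.mean(0)-P.mean(0); print(np.linalg.norm(m),np.arctan2(m[1],m[0])); m=P.mean(0)-H[0]; print(np.linalg.norm(m),np.arctan2(m[1],m[0]))
m=J.mean(0)-H[0]; print(np.linalg.norm(m),np.arctan2(m[1],m[0])); 
E
python3 m.py
```

```text
front edge [[ 0.5919691   0.12115871  0.03      ]
 [ 0.63140753 -0.08386193  0.03      ]] 0.20877943544107633
yaw 0.19004185817907673
rail far [[ 0.68245528  0.14244043  0.097     ]
 [ 0.72205025 -0.06601588  0.097     ]] 0.21218340397397287 0.187707663903674
knob ([np.float64(260.71495327102804), np.float64(155.98317757009346)], array([257, 151]), array([264, 161]), 74) [[ 0.66370315 -0.01024957  0.108     ]]
origin from front [6.55878149e-01 2.71488892e-02 2.77555756e-17] from rail [ 6.53152949e-01  2.87672754e-02 -2.77555756e-17]
([np.float64(128.0), np.float64(247.60714285714286)], array([128, 244]), array([128, 251]), 8) ([np.float64(145.25), np.float64(245.03571428571428)], array([144, 239]), array([146, 252]), 9)
plates [[0.42938455 0.35655403 0.045     ]
 [0.43572143 0.30907392 0.045     ]] [0.43255299 0.33281398 0.045     ] 0.04790111815106501
jaws [[0.52780989 0.3573638  0.048     ]
 [0.52683825 0.29740233 0.048     ]] [0.52732407 0.32738306 0.048     ] hinge [[0.35454085 0.3381774  0.042     ]]
0.09497395885860659 -0.05724301630655864
0.07825381679163321 -0.06864307040263418
0.1732240128304048 -0.06239219728929281
```

The crop shows the knob at top pixel (261,156) with the cover near its start, and the tongs with jaws pointing +x. The sizes check out: slab 209 mm against 214, rail 212 mm, and plates to jaws 95 mm against 93. The rack is at (0.654, 0.028) with yaw 0.189. Next I'll push the cover.

```bash
cat >> h.py <<'E'
O=np.array([.6545,.028,0]); YAW=.189; X=R.from_euler('z',YAW).as_matrix()
L=lambda x,y,z:O+X@np.array([x,y,z])
dn=lambda y:[np.pi,0,y]
E
python3 - <<'E'
from h import *
env.grip(0.0)
env.goto(L(.002,-.092,.2),dn(YAW))
print(env.move_l(L(.002,-.092,.105),max_force=8,feed=.12), env.get_tcp_pos())
print(env.move_l(L(.002,.07,.105),max_force=10,feed=.05))
p=env.get_tcp_pos(); print((p-O)@X,env.get_wrist_force())
env.move_l(p-X@[0,.02,0]); env.move_l(p-X@[0,.02,-.11])
env.grip(.085)
env.goto([.435,.3325,.2],dn(-.062))
shot('top','top1.png');s=shot('scene','scene1.png')
print(env.get_clock(),env.get_finger_gap(),env.get_joint_positions())
E
python3 - <<'E'
import cv2,numpy as np
im=cv2.imread('pics/top1.png');s=cv2.imread('pics/scene1.png')
a=cv2.resize(im[125:200,195:300],None,fx=5,fy=5,interpolation=cv2.INTER_CUBIC)
b=cv2.resize(s[125:185,230:335],None,fx=5,fy=3.5,interpolation=cv2.INTER_CUBIC)
cv2.imwrite('pics/crop2.png',np.vstack([a,b]))
E
```

```text
False [ 0.67446161 -0.06219318  0.10584233]
True
[0.00177878 0.0279385  0.10480519] [ 0.58186156 -2.15049368  2.25255923]
9.825 0.0849223315872597 [ 5.23830956e-01  2.54953880e-01  1.61454300e+00 -3.98428786e-04
  1.27172901e+00  2.15812268e+00]
```

View pics/crop2.png

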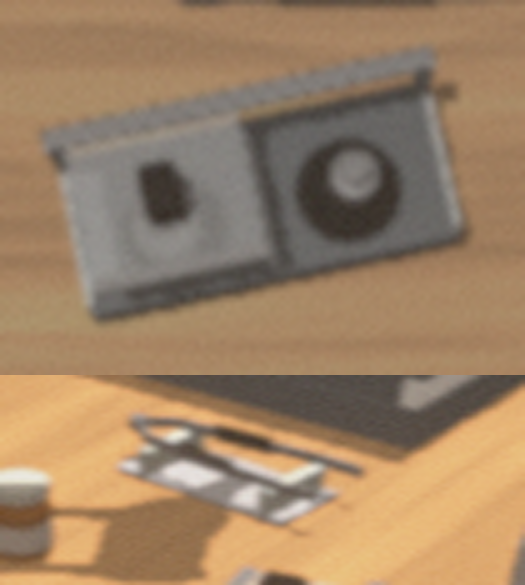

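The crop shows the knob at its new place (crop (162,195)), with the cover's edge at the rack's +y end. The weight stands on its dark disc near crop (350,178), and the tongs are undisturbed. Now I'll locate the weight and take the tongs.

```bash
cat > w.py <<'E'
from h import *
def weight(f='pics/top1.png'):
    im=cv2.imread(f); g=im[150:176,252:278].max(2)
    Y,Xx=np.mgrid[150:176,252:278]; dark=(g<85).astype('uint8')
    (cx,cy),r=cv2.minEnclosingCircle(np.argwhere(dark)[:,::-1].astype(np.float32))
    m=((g>=95)&((Xx-252-cx)**2+(Y-150-cy)**2<(r*.85)**2)).astype('uint8')
    n,l,st,c=cv2.connectedComponentsWithStats(m); i=1+st[1:,4].argmax()
    return c[i]+[252,150],st[i],(cx+252,cy+150,r)
if __name__=='__main__':
    c,st,d=weight(); P=plane('top',[c],.045)
    print(c,st,d,P,(P-O)@X,(plane('top',[d[:2]],.031)-O)@X)
E
python3 w.py
python3 - <<'E'
from h import *
env.goto([.435,.333,.12],dn(-.062))
print(env.move_l([.435,.333,.0205],max_force=8,feed=.1))
env.grip(.051); print(env.get_finger_gap(),env.get_grip_force(),env.get_tcp_pos())
env.move_l([.435,.333,.15],feed=.08); print(env.get_finger_gap(),env.get_grip_force(),env.get_wrist_force(),env.get_wrist_torque())
shot('top','top2.png');shot('scene','scene2.png'); print(env.get_clock())
E
python3 - <<'E'
import cv2,numpy as np
im=cv2.imread('pics/top2.png');s=cv2.imread('pics/scene2.png')
a=cv2.resize(im[185:290,100:180],None,fx=5,fy=5,interpolation=cv2.INTER_CUBIC)
b=cv2.resize(s[85:190,240:320],None,fx=5,fy=5,interpolation=cv2.INTER_CUBIC)
cv2.imwrite('pics/crop3.png',np.hstack([a,b]))
E
```

```text
[261.57894737 171.61052632] [ 0 13 24 13 95] (263.5, 166.54545402526855, 14.273478507995605) [[ 0.63293846 -0.01234058  0.045     ]] [[-0.02875664 -0.0355713   0.045     ]] [[-0.01340122 -0.04441471  0.031     ]]
False
0.05108576099829325 8.249094598431839 [0.43588018 0.33356963 0.02190761]
0.051266333201469054 5.43413474013505 [ 1.14045985  0.32346513 -0.7651232 ] [-0.00597808  0.06562262  0.01387338]
13.6833
```

View pics/crop3.png

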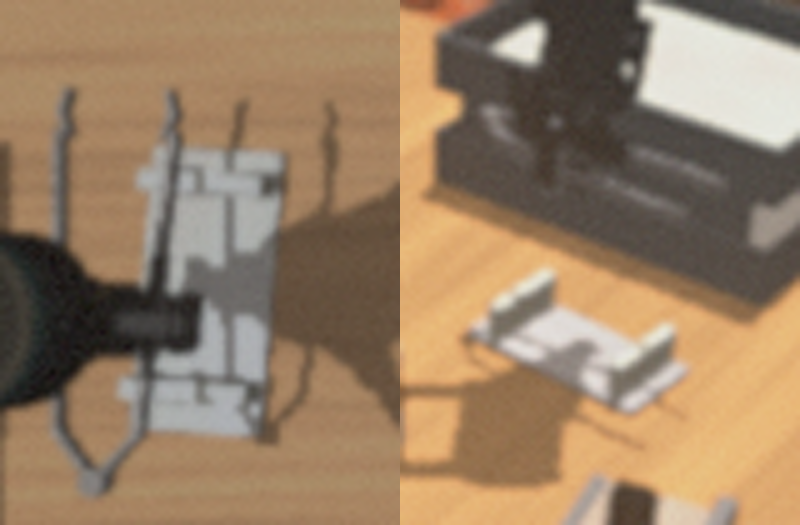

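The tongs are held level, with jaws near crop (68..172,95) and the hinge at (95,483); the rest is empty. I'll fix the weight mask and measure where the jaws sit relative to the TCP.

```bash
cat > w2.py <<'E'
from h import *
im=cv2.imread('pics/top1.png').max(2); Y,Xx=np.mgrid[:384,:512]
near=(Xx-264.2)**2+(Y-162.6)**2
dk=(im<80)&(near<13**2); d=np.argwhere(dk)[:,::-1]; print('disc bbox',d.min(0),d.max(0))
m=(im>=88)&(near<9.5**2); n,l,st,c=cv2.connectedComponentsWithStats(m.astype('uint8'))
i=1+st[1:,4].argmax(); print('weight',c[i],st[i])
P=plane('top',[c[i]],.05); print(P,(P-O)@X)
C=lambda u,v:[100+(u+.5)/5-.5,185+(v+.5)/5-.5]
z=env.get_tcp_pos()[2]+.020
T=plane('top',[C(70,90),C(172,90)],z);H=plane('top',[C(95,483)],z)[0]; t=T.mean(0)
a=t-H; print(T,H,np.linalg.norm(a),np.arctan2(a[1],a[0]))
T0=env.get_tcp_pos();psi=env.get_eef_rot()[2]; print(T0,psi)
Rt=R.from_euler('z',psi).as_matrix(); print('tip,hinge rel tcp',(t-T0)@Rt,(H-T0)@Rt)
E
python3 w2.py
```

```text
disc bbox [254 153] [274 172]
weight [265.44827586 159.52873563] [261 155  10  10  87]
[[ 0.66580126 -0.02363526  0.05      ]] [[ 0.00139894 -0.05283901  0.05      ]]
[[0.54155318 0.3524229  0.16954122]
 [0.54070297 0.30195543 0.16954122]] [0.35210014 0.33618462 0.16954122] 0.1892418536514877 -0.04755209158831484
[0.43478693 0.33288757 0.14954122] -0.06192098194027351
tip,hinge rel tcp [0.10648998 0.00089305 0.02      ] [-0.08273234 -0.00182605  0.02      ]
```

```bash
python3 - <<'E'
from h import *
p=env.get_tcp_pos(); env.move_l([p[0],p[1],.25])
env.goto(L(-.0935,-.053,.25),dn(YAW))
env.move_l(L(-.0935,-.053,.085),feed=.1)
print(env.get_tcp_pos(),env.get_eef_rot(),env.get_finger_gap(),env.get_grip_force(),env.get_clock())
a=shot('top','top3.png');b=shot('scene','scene3.png')
q=proj('scene',[L(0,-.053,.06)])[0]; print(q)
a=cv2.resize(a[125:225,220:320],None,fx=4,fy=4,interpolation=cv2.INTER_CUBIC)
x,y=int(q[0])-45,int(q[1])-50
b=cv2.resize(b[y:y+100,x:x+100],None,fx=4,fy=4,interpolation=cv2.INTER_CUBIC)
cv2.imwrite('pics/crop4.png',np.hstack([a,b])); print(x,y)
E
```

```text
[ 0.5730784  -0.04169964  0.08562603] [ 3.14109157e+00 -1.25045511e-03  1.89031266e-01] 0.050641549010896125 5.435149382719828 17.7833
[269.74510885 221.054888  ]
224 171
```

View pics/crop4.png

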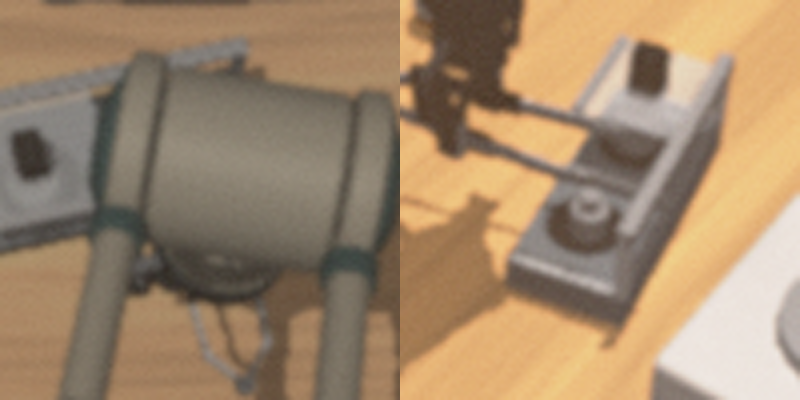

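The scene crop shows the open jaws level above the rack and the small weight's knob top at about (590,207), i.e. scene px (271,222). The top view is blocked by the arm. I'll check the weight across both views.

```bash
python3 - <<'E'
from h import *
def loc(P): return np.round((np.atleast_2d(P)-O)@X,4)
C=lambda u,v:[224+(u-400+.5)/4-.5,171+(v+.5)/4-.5]
print('knob top scene @.067',loc(plane('scene',[C(590,207)],.067)))
print('body mid scene @.042',loc(plane('scene',[C(590,228)],.042)))
print('disc scene @.031',loc(plane('scene',[C(586,222)],.031)))
for n,p in [('est knob',L(0,-.053,.067)),('jaw tip +y',L(.012,-.027,.106)),('jaw tip -y',L(.012,-.079,.106))]:
    q=proj('scene',[p])[0]; print(n,(q-[224,171]+.5)*4-.5+[400,0])
print('rack corner front -y top z.03', (proj('scene',[L(-.045,-.107,.03),L(.049,-.107,.03)])-[224,171]+.5)*4-.5+[400,0])
E
```

```text
knob top scene @.067 [[ 0.0082 -0.0628  0.067 ]]
body mid scene @.042 [[ 0.0078 -0.0587  0.042 ]]
disc scene @.031 [[-0.0011 -0.0441  0.031 ]]
est knob [584.95370519 194.69331646]
jaw tip +y [617.86481584 137.40902797]
jaw tip -y [588.5466376  182.83255257]
rack corner front -y top z.03 [[494.46450074 259.24249685]
 [615.74218943 303.53991322]]
```

```bash
python3 - <<'E'
from h import *
b=cv2.imread('pics/scene3.png'); x,y,s=235,180,9
c=cv2.resize(b[y:y+64,x:x+86],None,fx=s,fy=s,interpolation=cv2.INTER_CUBIC)
pts={'t+':L(.013,-.027,.106),'t-':L(.013,-.079,.106),'k':L(0,-.053,.067),'c1':L(-.045,-.107,.03),'c2':L(.049,-.107,.03),'r':L(.05,-.107,.097),'K':L(.002,.05,.126)}
for n,p in pts.items():
    q=(proj('scene',[p])[0]-[x,y]+.5)*s-.5; q=tuple(int(v) for v in q); cv2.drawMarker(c,q,(0,0,255),0,14,1); cv2.putText(c,n,(q[0]+5,q[1]-5),0,.5,(0,0,255),1)
cv2.imwrite('pics/crop5.png',c)
E
```

```text
(no output)
```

View pics/crop5.png

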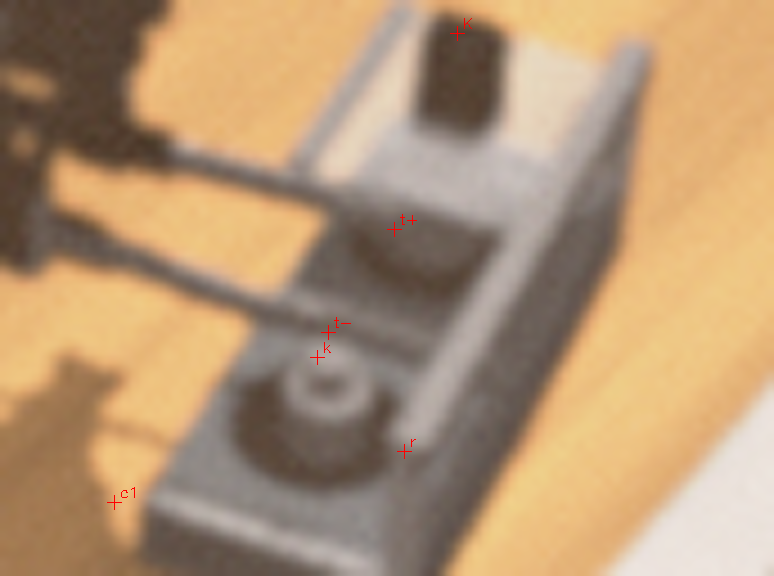

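The overlay shows the 28 mm bright ring, which is the weight's body top (z = 0.054), centred near (330,392). I had wrongly read it as the knob top. The jaw-end markers t+ and t- lie on the arms. Recomputing with the right height.

```bash
python3 - <<'E'
from h import *
def loc(P): return np.round((np.atleast_2d(P)-O)@X,4)
D=lambda u,v:[235+(u+.5)/9-.5,180+(v+.5)/9-.5]
print('scene',loc(plane('scene',[D(330,392)],.054)),'top',loc(plane('top',[[265.45,159.53]],.054)))
print('corner',loc(plane('scene',[D(150,497)],.035)),'rail end',loc(plane('scene',[D(430,437)],.097)))
(o1,d1),(o2,d2)=ray('scene',[D(330,392)]),ray('top',[[265.45,159.53]])
A=np.c_[d1[0],-d2[0]]; t=np.linalg.lstsq(A,o2-o1,rcond=None)[0]; a,b=o1+d1[0]*t[0],o2+d2[0]*t[1]; print(loc(a),loc(b))
E
```

```text
scene [[ 0.005  -0.0531  0.054 ]] top [[ 0.0006 -0.0526  0.054 ]]
corner [[-0.034  -0.1039  0.035 ]] rail end [[ 0.0546 -0.098   0.097 ]]
[[ 0.0042 -0.0511  0.0519]] [[ 0.0011 -0.0528  0.0514]]
```

```bash
python3 - <<'E'
from h import *
x,y=-.0915,-.053
env.move_l(L(x,y,.085),feed=.05)
print(env.move_l(L(x,y,.0215),feed=.04,max_force=5),env.get_tcp_pos(),env.get_wrist_force())
g=env.get_tcp_pos()[2]
if g<.025:
    env.grip(.030); env.wait(.3); print(env.get_finger_gap(),env.get_grip_force(),env.get_wrist_force())
    shot('scene','scene4.png')
    env.move_l(L(x,y,.05),feed=.03); print(env.get_finger_gap(),env.get_wrist_force())
b=shot('scene','scene5.png')
c=cv2.resize(b[170:245,225:325],None,fx=7.5,fy=7.5,interpolation=cv2.INTER_CUBIC); cv2.imwrite('pics/crop6.png',c); print(env.get_clock())
E
```

```text
False [ 0.57477962 -0.04129089  0.02173819] [-0.49964927  0.37114389 -0.95780805]
0.039295285636322404 60.01030683517456 [ 0.10463217 -0.75730506  1.99437177]
0.039271138823532316 [ 0.70231178  0.02103021 -3.11547544]
21.625
```

View pics/crop6.png

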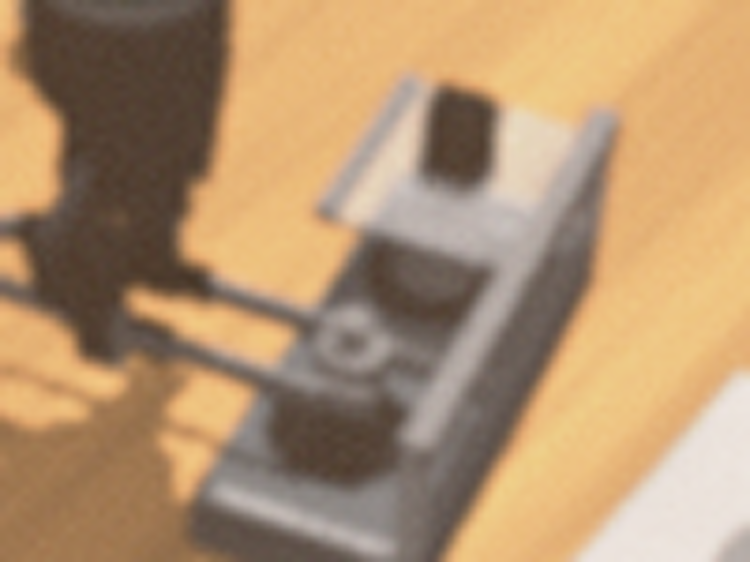

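The weight (ring at (352,340)) sits between the closed jaws and has risen clear of its bay. The gap is 39.3 mm against about 40 expected, the load reads −3.1 N, and the cover is still at its end. Lifting the rest of the way.

```bash
python3 - <<'E'
from h import *
env.move_l(L(-.0915,-.053,.1435),feed=.05); env.wait(1.0)
print(env.get_tcp_pos(),env.get_finger_gap(),env.get_grip_force(),env.get_wrist_force(),env.get_clock())
b=shot('scene','scene6.png')
cv2.imwrite('pics/crop7.png',cv2.resize(b[140:245,225:325],None,fx=5.6,fy=5.6,interpolation=cv2.INTER_CUBIC))
E
```

```text
[ 0.57458104 -0.04124144  0.14350503] 0.039312991877888934 60.327267944812775 [-0.20322084 -0.45393603 -1.89264343] 24.6417
```

View pics/crop7.png

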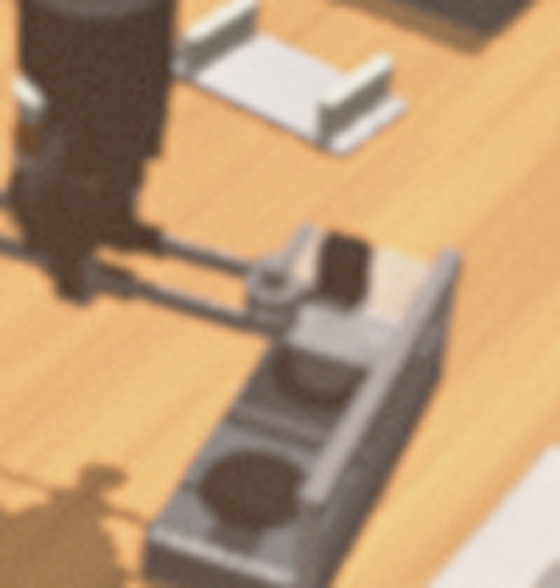

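The weight is upright in the jaws at (272,285), well above the rack, and its bay is empty at (255,490). Handing in.

```bash
python3 -c "
from h import *
print(env.close_job())"
```

```text
the job is handed in; nothing more can be done
None
```

I slid the cover to its end stop, then lifted the small weight about 12 cm with the tongs, and handed the job in with it held upright and still; the judge's verdict was not shown.

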